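Carry a cleaned brake pad on a lifting paddle

ROBOT

A 6-joint arm with a two-finger parallel gripper is mounted at the origin on a cart in front of the work surface, level with it; the furniture and walls round the work are solid. World frame = base frame: x ahead of the robot, y to its left, z up, the work surface at z = 0. Lengths are in m, angles in rad, forces in N, time in s.
With the tool pointing down it reaches from about 0.375 to 0.925 m from the base axis. Payload 5.7 kg.
Tool frame: the origin (TCP) lies at the centre of the arm's flange, where the gripper is bolted on; the fingertips stand 173 mm ahead of it and the grasp point (between the pads) lies 155 mm ahead of it; z points along the fingers, y is the direction in which the jaws open and shut (so a half turn about z gives the same grasp; the last joint's range is limited). The gripper opens to 85 mm and grips with 20 to 120 N. Pads are 22 mm wide; open, the fingers measure 114 mm over their backs; the gripper's body (76 mm by 85 mm) begins 54 mm behind the grasp point. The pads swing forward as they close: fully open they stand 13 mm farther back than shut.
Start: joints at [1.152, 0.359, 1.51, -0, 1.272, -0.115], TCP at [0.179, 0.573, 0.405] pointing down, gripper open.
Joint ranges: [-2.97, 2.97], [-1.01, 2.36], [0.21, 2.38], [-0.96, 4.11], [0.2, 2.71], [-2.98, 2.98]. Speed limits (rad/s): [2.39, 2.39, 3.14, 3.14, 3.14, 3.14].

INTERFACE

Orientations are given as [roll, pitch, yaw] about the fixed x, y, z axes, in that order (R = Rz(yaw) Ry(pitch) Rx(roll)).
In Python, from station import r, vision gives the robot as it stands. The module is installed in compiled form; this text tells all that it offers.
- The arm moves only by the shell command python3 -m creep 'ROWS'. ROWS is a JSON object of lists of equal length, an entry for each row: "travel": the shift along the world's x, y, z in m, a list of three; "turn": the turn, a rotation vector about the world's x, y, z in rad, a list of three; "gripper": the closure, from -1 (fully open) to 1 (shut), so that 0 is half open. In form: {"travel": [[dx, dy, dz], ...], "turn": [[wx, wy, wz], ...], "gripper": [gripper, ...]}. A call has 1 to 5 rows; each row shifts and turns the pose as measured when the row begins; what a row does not reach is not made up. A row lasts 1/10 s, in which the tool goes at most 50 mm and 8.59 degrees, less where a joint would pass 70% of its speed; a pose out of reach is approached as far as the arm can. A call is refused whole if a number of a shift passes 0.05 or a number of a turn 0.15, either way. A call with a gripper value outside its range is refused whole. The fingers move at their own pace and stop on an object; the grip force is fixed at half the most. Time passes only in rows, so rows that do not move let the fingers close. It gives the time, the measured TCP pose, the force and the opening at its end, in the units of the state.
- r.state(): the state, without advancing time (a new reading comes with each control period).
- vision.read_camera(name): name is "scene" or "top" or "wrist"; returns a dict with "image" (384x512x3 uint8, red, green, blue), "intrinsics" (3x3 intrinsics, pixels), "R" (3x3) and "t" (3): a world point X has camera coordinates R X + t; the wrist camera has in their place "hand_eye" (4x4, takes a point from camera to tool coordinates, whose origin is the TCP and whose axes are the flange's). Camera axes: x right, y down, z forward; pixel columns grow to the right and rows downward; lengths in m; the calibration is good to about 2 mm. A picture is of the moment at which its call begins: read the wrist's pose just before it. There is no depth.
- r.sign_off(): hands the job in, once; it reports no verdict.
The state is a dict: "t": time; "q": joint angles; "joint_velocities": joint speeds; "effort": joint torques, N m; "tool_pos": TCP position; "tcp_rot": TCP orientation; "wrist_force": force on the tool from outside, world axes, zero at the start; "ft_torque": the same for the moment, N m; "grip_width": opening from 0.0 (shut) to 1.0 (fully open).
Only numpy, scipy, OpenCV 4.12 (cv2) and the standard library are available. Lean on these libraries where they do the work, as an engineer would, in place of code of your own. Each camera call takes 0.05 s, during which the arm holds its last target. There are 200 camera calls.

TASK

The brake pad lying on the low stand has just been degreased and must not be touched by the gripper: take the lifting paddle by its wooden grip, slide its blade under the pad between the rails, and carry the pad level on the blade to the higher stand with the side cheeks. Lower it so that it lies flat and square across both rails, centred between the cheeks and wholly on the rails, then draw the paddle out and lay it flat, blade down, on the bench, clear of both stands.

Things in the scene. Friction and masses are not known exactly. Their poses are not given: they have to be found in the camera images.
- brake_pad: Dark brake pad, 47 x 136 x 15 mm (x, y, z), about 0.28 kg: a 6 mm steel backing plate with narrowing ends under two friction blocks. Origin: centre of its underside; z up, y along its length. Starts lying across the rails of the low stand, roughly centred. Loose: only friction keeps it on rails or blade.
- low_stand: Fixed grey painted steel stand without cheeks, the lower of two; may be left or right. Two rails along its x, 78 mm long, flat tops 50 mm above the bench, each 42 to 70 mm from the middle: gap 84 mm wide, open front and back. Base plate 98 x 152 mm, 8 mm thick; nothing between it and the rail tops. Origin: centre of its underside; x from front (robot side) to back, y across the rails, z up.
- cheek_stand: Fixed grey painted steel stand with cheeks, the higher of two. Two rails along its x, 78 mm long, flat tops 75 mm above the bench, each 42 to 80 mm from the middle: gap 84 mm wide, open front and back. Base plate 98 x 172 mm, 8 mm thick, nothing between it and the rail tops. Origin: centre of its underside; x from front (robot side) to back, y across the rails, z up.
- cheek_stand_seat (a point): Middle of the cheek stand's gap at rail-top height (75 mm over the bench); axes as the stand's. The pad's origin should end here, its y along this y, either way round. Upright cheeks along the rails' outer edges, inner faces 80 mm from here, rise 15 mm above the rail tops: the pad fits between with 12 mm to spare at each end.
- paddle: Loose lifting paddle, 0.36 kg: flat aluminium plate 205 x 50 x 5 mm, from x = -80 (tail) to +125 mm (tip). On it an upright wooden grip 70 mm long (x -35 to +35), 22 mm thick (y), top 60 mm above the underside, and a steel counterweight at the tail, top 25 mm. Origin: underside, below the grip's middle; x to the tip, z up. Starts flat on the bench between the stands, blade away from the robot.
- paddle_blade (a point): Point on top of the paddle's flat blade, 90 mm ahead of the grip's middle, 5 mm above the underside; axes as the paddle's. The pad's centre rides well here, clear of grip and fingers. Empty, the paddle balances 20 mm behind the grip's middle; with the pad here, about 30 mm ahead of it, so grip firmly (about 45 N) or it pitches.

How it is judged:
On the way, in this order (a step that is already met when the one before it is completed fails the run):
1. the pad rides level on the paddle's blade, clear of both stands (contact force between brake_pad and paddle above 0.5 N and contact force between brake_pad and low_stand below 0.05 N and angle between brake_pad's own z axis and vertical below 0.2 rad and horizontal distance between brake_pad and low_stand above 0.1 m and horizontal distance between brake_pad and cheek_stand above 0.1 m), for 0.2 s.
2. the pad lies on the rails of the cheek stand, off the blade (x of brake_pad in the frame of cheek_stand_seat between -0.018 and 0.018 m and y of brake_pad in the frame of cheek_stand_seat between -0.016 and 0.016 m and z of brake_pad in the frame of cheek_stand_seat between -0.005 and 0.005 m and angle between the y axis of brake_pad and the y axis of cheek_stand, either way round below 0.2 rad and angle between brake_pad's own z axis and vertical below 0.06 rad and contact force between brake_pad and cheek_stand above 0.5 N and contact force between brake_pad and paddle below 0.05 N), for 0.2 s.
At the end, for the whole second after the job is handed in: The pad rests flat (0.06 rad) on the cheek stand's rails, centre within 18 mm of the seat along them and 16 mm across, square within 0.2 rad; the paddle lies flat on the bench (underside below 8 mm, tilt under 0.06 rad), clear of pad and stands, released and at rest (all of step 2 and linear speed of each of brake_pad, paddle below 0.02 m/s and angle between paddle's own z axis and vertical below 0.06 rad and height (world z) of paddle between -0.005 and 0.008 m and contact force between paddle and low_stand below 0.05 N and contact force between paddle and cheek_stand below 0.05 N and contact force between paddle and the fingers below 0.05 N); the robot touches nothing.
It fails at once if the gripper or arm touches the brake pad (contact force between brake_pad and the fingers above 0.3 N or contact force between brake_pad and the arm above 0.3 N).
It fails at once if the pad is tilted more than 0.3 rad (angle between brake_pad's own z axis and vertical above 0.3 rad).
It fails at once if the pad is dropped off the stands or the blade (height (world z) of brake_pad below 0.04 m).
It also fails if it takes over 72 s, if anything falls off the work surface, if the arm or the gripper's body presses on something with over 40 N, if the wrist force passes 120 N, or if a joint passes its speed limit or range.

## Working session

There is one attempt and no reset: what is moved stays moved. The work goes in short steps, Python scripts to look and compute and a shell command to move; the robot and the scene stay as the last step left them, time stands still between calls to the robot, and variables do not carry over. Pictures are saved under pics/ and viewed, about 8 in all and at most 12, crops included, and the job is handed in when it is done.

```bash
mkdir -p pics
cat > h.py <<'E'
from station import r, vision
import numpy as np, cv2
def snap(name,fn):
    c=vision.read_camera(name); cv2.imwrite('pics/'+fn,c['image'][:,:,::-1]); 
    np.savez('pics/'+fn+'.npz',**{k:v for k,v in c.items()}); return c
def w2p(c,X):
    p=(np.array(c['R'])@np.array(X).T).T+np.array(c['t']); p=p@np.array(c['intrinsics']).T; return p[:,:2]/p[:,2:]
def p2w(c,uv,z):
    R=np.array(c['R']);t=np.array(c['t']);K=np.array(c['intrinsics'])
    d=R.T@np.linalg.inv(K)@np.array([uv[0],uv[1],1.]);o=-R.T@t
    return o+d*(z-o[2])/d[2]
E
python3 - <<'E'
from h import *
c=snap('top','top1.png'); d=snap('scene','sc1.png')
for e in(c,d): print(e['intrinsics'],-np.array(e['R']).T@e['t'],e['R'])
s=r.state();print(s)
E
```

```text
[[395.57277637   0.         263.88349716]
 [  0.         395.57277637 200.84876277]
 [  0.           0.           1.        ]] [ 0.47727289 -0.07418382  1.1804674 ] [[-0.02669707 -0.99903532 -0.03486688]
 [-0.99872646  0.02815008 -0.04186922]
 [ 0.04281034  0.03370469 -0.99851453]]
[[474.03443491   0.         251.23210811]
 [  0.         474.03443491 194.62069929]
 [  0.           0.           1.        ]] [-0.27183778 -0.68437234  0.77373922] [[ 0.61965808 -0.78469738  0.01654955]
 [-0.4218439  -0.35075385 -0.83607384]
 [ 0.66186976  0.51109858 -0.54836726]]
{'t': 0.1, 'q': array([ 1.15192683e+00,  3.59434410e-01,  1.51132239e+00, -2.39134805e-05,
        1.27248190e+00, -1.15120522e-01]), 'joint_velocities': array([-0.00111361, -0.00267086, -0.00126038,  0.0016271 , -0.00029754,
       -0.00017122]), 'effort': array([-1.75958753e-04, -5.28649378e+01, -2.79350227e+01, -7.58576698e-05,
        5.15244014e-03, -3.44785849e-05]), 'tool_pos': array([0.17935213, 0.57223131, 0.40393723]), 'tcp_rot': array([-3.13995488e+00, -1.66380388e-04,  2.83785059e+00]), 'wrist_force': array([ 0.88070488, -0.23701424,  0.43811931]), 'ft_torque': array([ 0.02745175,  0.0196472 , -0.01590901]), 'grip_width': 0.9980262123325404}
```

View pics/top1.png

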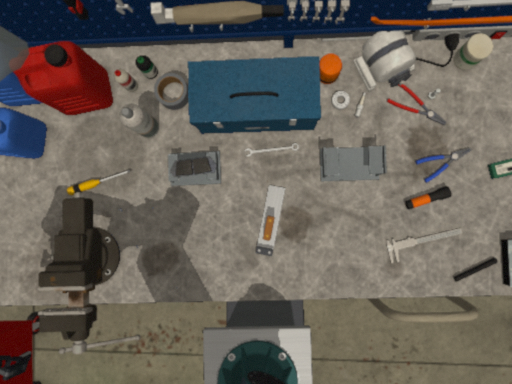

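View pics/sc1.png

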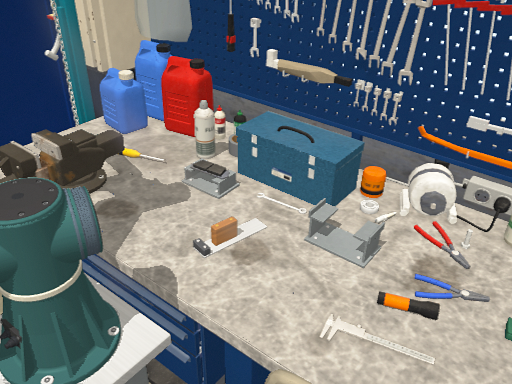

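The top view shows the low stand with the pad on the left at about (195,167), the cheek stand on the right at about (352,162), and the paddle at about (270,220), tip up. Next I'll enlarge this area.

Run:
```python
import cv2
a=cv2.imread('pics/top1.png')
x=cv2.resize(a[135:265,160:230],None,fx=4.5,fy=4.5,interpolation=cv2.INTER_CUBIC)
y=cv2.resize(a[135:265,240:300],None,fx=4.5,fy=4.5,interpolation=cv2.INTER_CUBIC)
z=a[135:265,315:390]
import numpy as np
tl=cv2.resize(a[140:195,160:230],None,fx=5,fy=5,interpolation=cv2.INTER_CUBIC)
tr=cv2.resize(a[135:190,315:390],None,fx=5,fy=5,interpolation=cv2.INTER_CUBIC)
bl=cv2.resize(np.rot90(a[180:260,250:290],1),None,fx=7,fy=7,interpolation=cv2.INTER_CUBIC)
o=np.zeros((275+280,800,3),np.uint8);o[:275,:350]=tl;o[:275,400:775]=tr;o[275:,:560]=bl
cv2.imwrite('pics/crop1.png',o)
```

```text
(no output)
```

View pics/crop1.png

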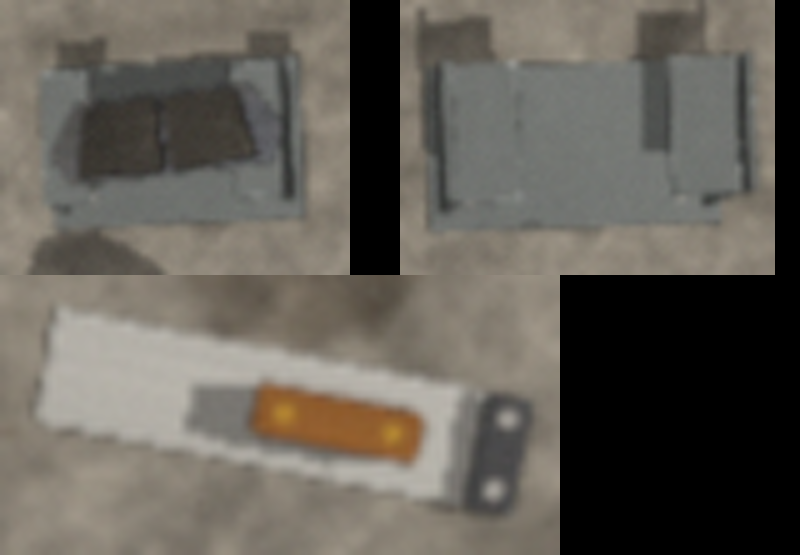

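Run:
```python
from h import *
c=np.load('pics/top1.png.npz')
f=lambda u,v,z:p2w(c,(u,v),z)[:2].round(4)
b=lambda X,Y,z:f(250+39-(Y-275)/7+.4,180+X/7-.4,z)
P=[b(55,310,.005),b(38,425,.005),b(530,400,.025),b(512,515,.025)]
print('paddle',P); tip=(P[0]+P[1])/2;tail=(P[2]+P[3])/2;d=tip-tail;print(np.linalg.norm(d),np.arctan2(d[1],d[0]),tail+d/np.linalg.norm(d)*.08)
g=[b(258,408,.06),b(422,438,.06)];print('grip',g,(g[0]+g[1])/2)
l=lambda X,Y,z:f(160+X/5-.4,140+Y/5-.4,z)
q=lambda X,Y,z:f(315+(X-400)/5-.4,135+Y/5-.4,z)
print('low rail top corners outer', l(40,68,.05),l(48,208,.05),l(293,58,.05),l(297,198,.05))
print('low base front', l(55,220,.008),l(303,215,.008))
print('pad blocks', l(80,102,.065),l(78,176,.065),l(242,88,.065),l(255,158,.065),'mid',l(162,131,.065))
print('cheek base front', q(428,228,.008),q(720,224,.008))
print('cheek rail inner? ', q(668,58,.075),q(670,193,.075),q(520,62,.075),q(515,200,.075))
print('cheek tops', q(738,55,.09),q(748,190,.09),q(432,65,.09),q(440,210,.09))
print(vision.read_camera('wrist')['hand_eye'].round(4), )
```

```text
paddle [array([ 0.5658, -0.0966]), array([ 0.5745, -0.048 ]), array([ 0.3678, -0.0532]), array([ 0.3764, -0.0056])]
0.20264306674544771 -0.21331639428798943 [ 0.45028674 -0.04633618]
grip [array([ 0.4806, -0.0536]), array([ 0.4148, -0.0397])] [ 0.4477  -0.04665]
low rail top corners outer [0.6719 0.2397] [0.5903 0.2364] [0.673  0.0921] [0.5918 0.0916]
low base front [0.5872 0.2438] [0.5857 0.0944]
pad blocks [0.649  0.2128] [0.6066 0.2147] [0.6541 0.1195] [0.6138 0.1129] mid [0.6309 0.1659]
cheek base front [ 0.584 -0.203] [ 0.5812 -0.3742]
cheek rail inner?  [ 0.669 -0.332] [ 0.5934 -0.3302] [ 0.6694 -0.2499] [ 0.5921 -0.2444]
cheek tops [ 0.6668 -0.3667] [ 0.5922 -0.3692] [ 0.6668 -0.1991] [ 0.5863 -0.2009]
[[-2.000e-04 -9.511e-01 -3.089e-01  7.970e-02]
 [ 1.000e+00 -1.000e-04 -3.000e-04  1.500e-03]
 [ 2.000e-04 -3.089e-01  9.511e-01  3.000e-02]
 [ 0.000e+00  0.000e+00  0.000e+00  1.000e+00]]
```

```bash
T='[0,0,0.025]'; 
python3 -m creep '{"travel":[[0.035,-0.034,0],[0.035,-0.034,0],[0.035,-0.034,0],[0.035,-0.034,0],[0.035,-0.034,0]],"turn":[[0,0,0.025],[0,0,0.025],[0,0,0.025],[0,0,0.025],[0,0,0.025]],"gripper":[-1,-1,-1,-1,-1]}'
python3 -m creep '{"travel":[[0.035,-0.034,0],[0.035,-0.034,0],[0.035,-0.034,0],[0.035,-0.034,0],[0.035,-0.034,0]],"turn":[[0,0,0.025],[0,0,0.025],[0,0,0.025],[0,0,0.025],[0,0,0.025]],"gripper":[-1,-1,-1,-1,-1]}'
python3 -m creep '{"travel":[[0.035,-0.034,0],[0.035,-0.034,0],[0,0,0],[0,0,0]],"turn":[[0,0,0.025],[0,0,0.025],[0,0,0],[0,0,0]],"gripper":[-1,-1,-1,-1]}'
python3 - <<'E'
from h import *
s=r.state(); print(s['tool_pos'],s['tcp_rot'])
c=snap('wrist','w1.png'); np.savez('pics/w1s.npz',p=s['tool_pos'],a=s['tcp_rot']); print(c['intrinsics'])
E
```

```text
t: 0.65
tool_pos: [0.3541, 0.4008, 0.4026]
tcp_rot: [-3.141, -0.002, 2.979]
wrist_force: [0.5, 1.0, 0.5]
grip_width: 0.997
t: 1.15
tool_pos: [0.532, 0.2246, 0.4021]
tcp_rot: [-3.141, -0.003, 3.109]
wrist_force: [0.7, 1.1, -0.2]
grip_width: 1.006
t: 1.55
tool_pos: [0.6074, 0.1489, 0.4007]
tcp_rot: [-3.14, -0.003, -3.129]
wrist_force: [-0.6, 0.3, -0.3]
grip_width: 1.003
[0.60737861 0.14886747 0.40068041] [-3.13996831e+00 -2.65246447e-03 -3.12894792e+00]
[[296.28509836   0.         261.7950701 ]
 [  0.         296.28509836 191.0548855 ]
 [  0.           0.           1.        ]]
```

View pics/w1.png

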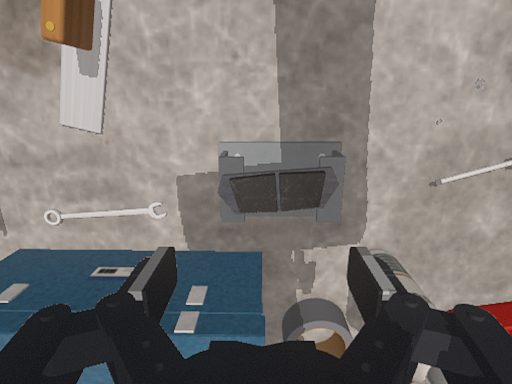

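The wrist view shows the low stand base at about x 219..341, y 142..221 px with the pad at about (279,190), slightly rotated. Next is the cheek stand.

```bash
python3 -m creep '{"travel":[[0,-0.048,0],[0,-0.048,0],[0,-0.048,0],[0,-0.048,0],[0,-0.048,0]],"turn":[[0,0,-0.005],[0,0,0],[0,0,0],[0,0,0],[0,0,0]],"gripper":[-1,-1,-1,-1,-1]}'
python3 -m creep '{"travel":[[0,-0.048,0],[0,-0.048,0],[0,-0.048,0],[0,-0.04,0],[0,0,0]],"turn":[[0,0,-0.005],[0,0,0],[0,0,0],[0,0,0],[0,0,0]],"gripper":[-1,-1,-1,-1,-1]}'
python3 -m creep '{"travel":[[0,0,0]],"turn":[[0,0,0]],"gripper":[-1]}'
python3 - <<'E'
from h import *
s=r.state(); print(s['tool_pos'],s['tcp_rot'])
c=snap('wrist','w2.png'); np.savez('pics/w2s.npz',p=s['tool_pos'],a=s['tcp_rot'])
a=cv2.imread('pics/w1.png')[130:230,205:355];b=c['image'][110:240,170:360,::-1]
A=cv2.resize(a,None,fx=4,fy=4,interpolation=cv2.INTER_CUBIC)[:300] if 0 else cv2.resize(a,None,fx=2.8,fy=2.8,interpolation=cv2.INTER_CUBIC)
B=cv2.resize(c['image'][:,:,::-1],(512,384))
o=np.zeros((280+320,800,3),np.uint8);o[:280,:420]=A;o[280:,:]=cv2.resize(c['image'][120:248,110:430,::-1],None,fx=2.5,fy=2.5,interpolation=cv2.INTER_CUBIC)
cv2.imwrite('pics/crop2.png',o)
E
```

```text
t: 2.1
tool_pos: [0.6029, -0.0845, 0.4004]
tcp_rot: [3.139, -0.004, -3.116]
wrist_force: [0.3, -0.5, -0.3]
grip_width: 0.998
t: 2.6
tool_pos: [0.6002, -0.2719, 0.4008]
tcp_rot: [3.14, -0.004, -3.117]
wrist_force: [-0.1, 0.5, -0.2]
grip_width: 1.003
t: 2.7
tool_pos: [0.5999, -0.2711, 0.4006]
tcp_rot: [3.138, -0.005, -3.117]
wrist_force: [0.3, -0.2, 1.6]
grip_width: 1.002
[ 0.59993987 -0.27106373  0.40058094] [ 3.1384889  -0.00510375 -3.1168585 ]
```

View pics/crop2.png

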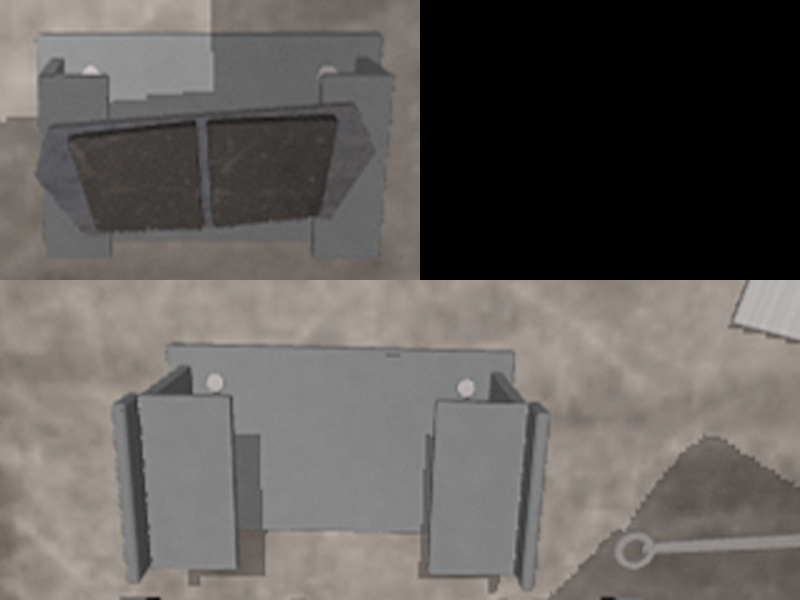

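```bash
cat >> h.py <<'E'
from scipy.optimize import least_squares
from scipy.spatial.transform import Rotation as Ro
def wcam(npz,st):
    s=np.load(st) if isinstance(st,str) else st; c=dict(np.load(npz)) if isinstance(npz,str) else dict(npz)
    T=np.eye(4);T[:3,:3]=Ro.from_euler('xyz',s['a']).as_matrix();T[:3,3]=s['p']
    M=np.linalg.inv(T@c['hand_eye']);c['R']=M[:3,:3];c['t']=M[:3,3];return c
def fit(c,L,uv,x0):
    L=np.array(L,float);uv=np.array(uv,float)
    def f(p):
        C,S=np.cos(p[2]),np.sin(p[2]);W=np.c_[p[0]+C*L[:,0]-S*L[:,1],p[1]+S*L[:,0]+C*L[:,1],L[:,2]];return (w2p(c,W)-uv).ravel()
    q=least_squares(f,x0,loss='soft_l1');return q.x.round(4),f(q.x).reshape(-1,2).round(1).tolist()
E
python3 - <<'E'
from h import *
c=wcam('pics/w1.png.npz','pics/w1s.npz');g=lambda X,Y:(205+X/2.8-.32,130+Y/2.8-.32)
L=[(s*.039,y,.05) for s in(-1,1) for y in(-.07,-.042,.042,.07)]+[(-.049,-.076,.008),(-.049,.076,.008)]
u=[g(*p) for p in[(39,75),(109,75),(320,75),(391,75),(43,258),(111,258),(313,258),(381,257),(38,34),(381,34)]]
print('low',fit(c,L,u,[.63,.166,0]))
pt=[p2w(c,g(*q),z)[:2] for q,z in[((375,150),.056),((36,174),.056),((50,127),.056),((355,103),.056),((68,137),.065),((336,115),.065),((325,217),.065),((97,231),.065)]]
for p in pt:print(p.round(4))
print('tips mid',(pt[0]+pt[1])/2,'len',np.linalg.norm(pt[0]-pt[1]),'yaw',-np.arctan2(*(pt[0]-pt[1])),'front edge',-np.arctan2(*(pt[3]-pt[2])),'blocks',sum(pt[4:])/4)
c=wcam('pics/w2.png.npz','pics/w2s.npz');g=lambda X,Y:(110+X/2.5-.3,120+(Y-280)/2.5-.3)
L=[(s*.039,y,.075) for s in(-1,1) for y in(-.08,-.042,.042,.08)]+[(-.049,-.086,.008),(-.049,.086,.008)]
u=[g(*p) for p in[(138,395),(232,395),(437,402),(526,402),(149,570),(236,570),(428,573),(522,576),(168,345),(514,352)]]
print('cheek',fit(c,L,u,[.63,-.288,0]))
E
```

```text
low (array([0.6302, 0.1718, 0.0143]), [[-1.0, 0.1], [-0.4, 0.0], [0.8, -0.1], [1.0, -0.1], [0.8, 0.1], [0.2, 0.1], [-0.5, 0.0], [-1.0, 0.4], [-1.0, -0.1], [1.0, -0.3]])
[0.6192 0.235 ]
[0.6309 0.1007]
[0.6115 0.1068]
[0.6003 0.2255]
[0.6129 0.1148]
[0.603  0.2165]
[0.6443 0.2154]
[0.6514 0.1255]
tips mid [0.62506375 0.16782615] len 0.13482660995850715 yaw 0.08702854608281566 front edge 0.09368252238764878 blocks [0.62792721 0.16803074]
cheek (array([ 0.629 , -0.2878,  0.0027]), [[-0.3, 0.0], [-0.5, 0.8], [-0.3, -0.3], [1.1, 0.4], [0.8, -0.6], [0.7, 0.1], [0.1, 0.3], [-3.1, -0.3], [-0.9, -0.3], [0.9, -0.1]])
```

```bash
python3 -m creep '{"travel":[[-0.024,0.036,-0.011],[-0.024,0.036,-0.011],[-0.024,0.036,-0.011],[-0.024,0.036,-0.011],[-0.024,0.036,-0.011]],"turn":[[0,0,-0.036],[0,0,-0.036],[0,0,-0.036],[0,0,-0.036],[0,0,-0.036]],"gripper":[-1,-1,-1,-1,-1]}'
python3 -m creep '{"travel":[[-0.024,0.036,-0.011],[-0.018,0.028,-0.011],[0,0,0],[0,0,0],[0,0,0]],"turn":[[0,0,-0.036],[0,0,-0.03],[0,0,0],[0,0,0],[0,0,0]],"gripper":[-1,-1,-1,-1,-1]}'
python3 - <<'E'
from h import *
s=r.state(); print(s['tool_pos'],s['tcp_rot'])
c=snap('wrist','w3.png'); np.savez('pics/w3s.npz',p=s['tool_pos'],a=s['tcp_rot'])
cv2.imwrite('pics/w3b.png',cv2.resize(c['image'][:,:,::-1],(800,600),interpolation=cv2.INTER_CUBIC))
E
```

```text
t: 3.25
tool_pos: [0.478, -0.0803, 0.346]
tcp_rot: [3.141, 0.003, 2.986]
wrist_force: [0.7, 0.2, -0.5]
grip_width: 1.0
t: 3.75
tool_pos: [0.4251, -0.0024, 0.3228]
tcp_rot: [3.139, -0.004, 2.932]
wrist_force: [-0.6, 0.3, 1.3]
grip_width: 0.998
[ 0.42510491 -0.00236406  0.32278841] [ 3.13873218 -0.0042005   2.93238432]
```

View pics/w3b.png

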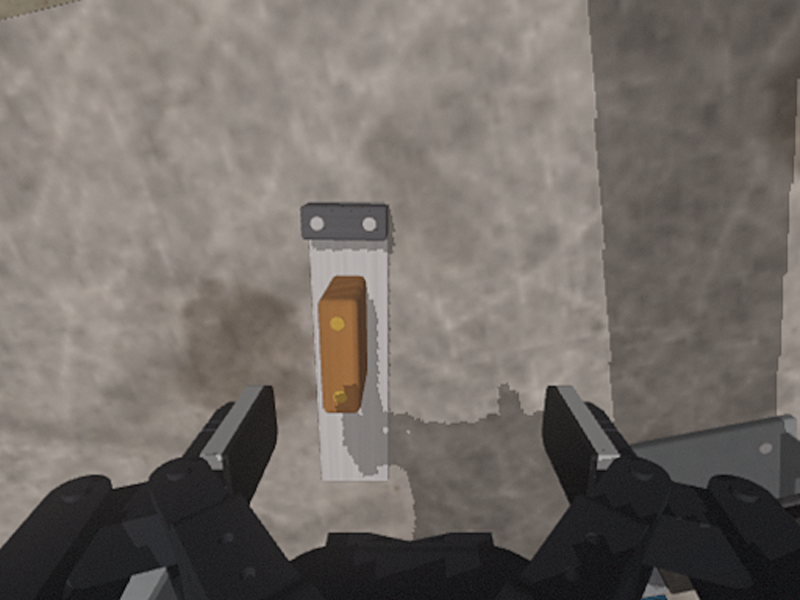

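Run:
```python
from h import *
c=wcam('pics/w3.png.npz','pics/w3s.npz');g=lambda p:(p[0]*.64-.18,p[1]*.64-.18)
# image left = -y? image up = -x
L=[(.125,-.025,.005),(.125,.025,.005),(-.08,-.025,.025),(-.08,.025,.025),(.035,-.011,.06),(.035,.011,.06),(-.035,-.011,.06),(-.035,.011,.06)]
u=[g(p) for p in[(323,480),(387,480),(302,205),(387,205),(322,411),(358,411),(320,303),(365,300)]]
print(fit(c,L,u,[.45,-.046,-.2]),r.state()['tool_pos'])
```

```text
(array([ 0.4468, -0.0435, -0.231 ]), [[-1.2, -0.2], [0.7, 0.5], [-0.1, -0.7], [1.6, 0.5], [0.5, 2.1], [2.0, 2.5], [-1.3, -3.1], [-3.4, -0.6]]) [ 0.42554284 -0.0026844   0.32293547]
```

```bash
python3 -m creep '{"travel":[[0.011,-0.021,0],[0.011,-0.021,0],[0,0,0],[0,0,0]],"turn":[[0,0,-0.006],[0,0,-0.006],[0,0,0],[0,0,0]],"gripper":[-1,-1,-1,-1]}'
```

```text
t: 4.2
tool_pos: [0.4515, -0.0482, 0.3246]
tcp_rot: [3.139, 0.002, 2.918]
wrist_force: [-0.5, 0.4, -0.3]
grip_width: 1.006
```

```bash
python3 -m creep '{"travel":[[-0.003,0.003,-0.03],[0,0,-0.03],[0,0,-0.025],[0,0,0],[0,0,0]],"turn":[[0.002,0,0],[0,0,0],[0,0,0],[0,0,0],[0,0,0]],"gripper":[-1,-1,-1,-1,-1]}'
python3 -m creep '{"travel":[[0,0,0]],"turn":[[0,0,0]],"gripper":[-1]}'
```

```text
t: 4.7
tool_pos: [0.4496, -0.045, 0.2393]
tcp_rot: [3.136, 0.007, 2.916]
wrist_force: [0.2, 0.1, -0.2]
grip_width: 0.999
t: 4.8
tool_pos: [0.4498, -0.0449, 0.2401]
tcp_rot: [3.136, 0.007, 2.916]
wrist_force: [0.2, 0.9, -0.3]
grip_width: 1.003
```

```bash
python3 -m creep '{"travel":[[-0.001,0,-0.022],[-0.0005,0,-0.02],[0,0,0],[0,0,0]],"turn":[[-0.004,0.008,0],[0,0,0],[0,0,0],[0,0,0]],"gripper":[-1,-1,-1,-1]}'
```

```text
t: 5.2
tool_pos: [0.4515, -0.0453, 0.2026]
tcp_rot: [-3.141, 0.011, 2.916]
wrist_force: [0.6, 0.0, -0.3]
grip_width: 0.998
```

```bash
python3 -m creep '{"travel":[[-0.002,0,-0.007],[0,0,0],[0,0,0]],"turn":[[0.0025,0.011,0],[0,0,0],[0,0,0]],"gripper":[-1,-1,-1]}'
python3 -m creep '{"travel":[[0,0,0],[0,0,0],[0,0,0],[0,0,0],[0,0,0]],"turn":[[0,0,0],[0,0,0],[0,0,0],[0,0,0],[0,0,0]],"gripper":[1,1,1,1,1]}'
python3 -m creep '{"travel":[[0,0,0],[0,0,0],[0,0,0],[0,0,0],[0,0,0]],"turn":[[0,0,0],[0,0,0],[0,0,0],[0,0,0],[0,0,0]],"gripper":[1,1,1,1,1]}'
```

```text
t: 5.5
tool_pos: [0.4506, -0.0456, 0.1978]
tcp_rot: [-3.141, 0.004, 2.916]
wrist_force: [-0.2, -0.8, 0.5]
grip_width: 0.999
t: 6.0
tool_pos: [0.4509, -0.0457, 0.1987]
tcp_rot: [-3.141, 0.005, 2.916]
wrist_force: [-0.9, 0.4, 1.0]
grip_width: 0.249
t: 6.5
tool_pos: [0.451, -0.0457, 0.1987]
tcp_rot: [-3.141, 0.005, 2.917]
wrist_force: [0.8, -0.6, 1.1]
grip_width: 0.25
```

```bash
python3 -m creep '{"travel":[[-0.005,0,0.012],[-0.005,0,0.012],[-0.004,0,0.012],[0,0,0],[0,0,0]],"turn":[[0,0,0],[0,0,0],[0,0,0],[0,0,0],[0,0,0]],"gripper":[1,1,1,1,1]}'
python3 -m creep '{"travel":[[0,0.02,0],[0,0.035,0],[0,0.035,0],[0,0.035,0],[0,0.035,0]],"turn":[[0,0,0.03],[0,0,0.05],[0,0,0.05],[0,0,0.05],[0,0,0.05]],"gripper":[1,1,1,1,1]}'
python3 -m creep '{"travel":[[0,0.02,0],[0,0,0],[0,0,0],[0,0,0]],"turn":[[0,0,0.03],[0,0,0],[0,0,0],[0,0,0]],"gripper":[1,1,1,1]}'
python3 - <<'E'
from h import *
s=r.state(); print(s['tool_pos'],s['tcp_rot'],s['wrist_force'],s['ft_torque'])
c=snap('wrist','w4.png'); np.savez('pics/w4s.npz',p=s['tool_pos'],a=s['tcp_rot'])
cv2.imwrite('pics/w4b.png',cv2.resize(c['image'][:,:,::-1],(800,600),interpolation=cv2.INTER_CUBIC))
E
```

```text
t: 7.0
tool_pos: [0.434, -0.0452, 0.2375]
tcp_rot: [-3.141, 0.003, 2.916]
wrist_force: [-0.3, 0.2, -3.9]
grip_width: 0.247
t: 7.5
tool_pos: [0.4348, 0.1159, 0.2373]
tcp_rot: [-3.14, 0.006, -3.137]
wrist_force: [0.4, -1.5, -4.6]
grip_width: 0.248
t: 7.9
tool_pos: [0.4341, 0.1398, 0.2363]
tcp_rot: [-3.14, 0.005, -3.1]
wrist_force: [0.2, -0.3, -3.6]
grip_width: 0.251
[0.43405853 0.13984921 0.23628205] [-3.14015568  0.00471284 -3.0996737 ] [ 0.17718503 -0.30643204 -3.64507895] [ 0.00720032 -0.07821593 -0.03032356]
```

View pics/w4b.png

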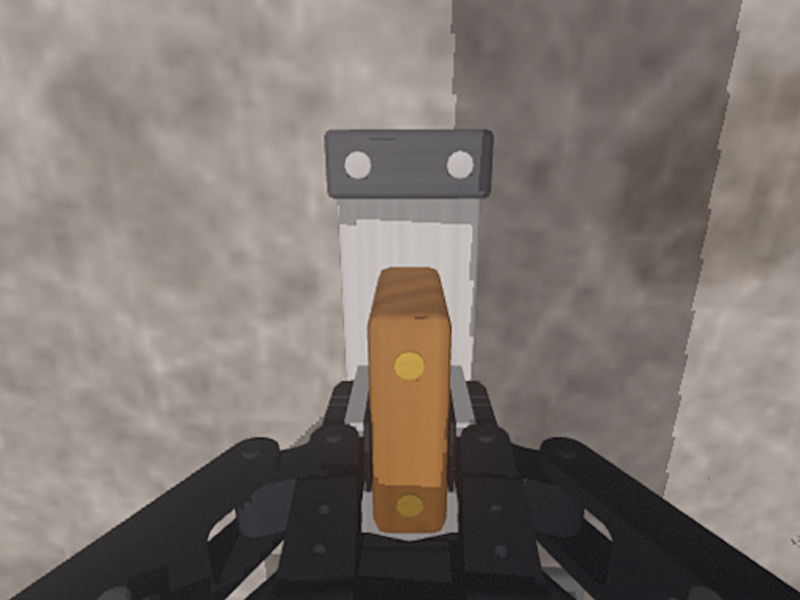

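Run:
```python
from h import *
c=wcam('pics/w4.png.npz','pics/w4s.npz');g=lambda p:(p[0]*.64-.18,p[1]*.64-.18)
h=.0376
L=[(-.08,-.025,.025+h),(-.08,.025,.025+h),(.035,-.010,.06+h),(.035,.010,.06+h),(-.035,-.011,.06+h),(-.035,.011,.06+h)]
u=[g(p) for p in[(326,131),(491,131),(377,528),(444,528),(370,323),(450,323)]]
print(fit(c,L,u,[.43,.14,.04]))
# pad from scene/top view recheck of low stand y
```

```text
(array([0.431 , 0.1413, 0.0451]), [[-1.6, 0.6], [2.7, 0.2], [-0.1, 7.3], [0.1, 7.2], [-2.8, -2.6], [2.4, -2.8]])
```

```bash
python3 -m creep '{"travel":[[0,0.009,-0.006],[0,0,0],[0,0,0]],"turn":[[0,0.004,0.042],[0,0,0],[0,0,0]],"gripper":[1,1,1]}'
python3 -m creep '{"travel":[[0.012,0.001,0],[0.015,0.001,0],[0.015,0.001,0],[0.005,0,0],[0,0,0]],"turn":[[0,0,0],[0,0,0],[0,0,0],[0,0,0],[0,0,0]],"gripper":[1,1,1,1,1]}'
python3 -c "
from h import *
snap('top','t2.png');snap('scene','s2.png')
a=cv2.imread('pics/t2.png')[130:230,150:270];b=cv2.imread('pics/s2.png')[140:260,150:290]
o=np.zeros((600,800,3),np.uint8);o[:333,:400]=cv2.resize(a,(400,333),interpolation=cv2.INTER_CUBIC);o[:343,400:]=cv2.resize(b,(400,343),interpolation=cv2.INTER_CUBIC)
cv2.imwrite('pics/c3.png',o[:350])"
```

```text
t: 8.25
tool_pos: [0.4342, 0.1474, 0.2296]
tcp_rot: [-3.14, -0.0, -3.058]
wrist_force: [-0.3, 0.5, -4.9]
grip_width: 0.246
t: 8.75
tool_pos: [0.4872, 0.15, 0.2299]
tcp_rot: [-3.14, 0.003, -3.06]
wrist_force: [-1.2, 0.1, -2.8]
grip_width: 0.245
```

View pics/c3.png

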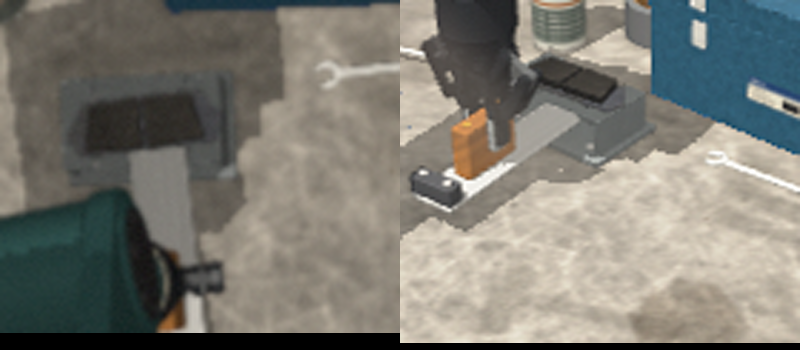

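The picture shows the blade entering level under the pad's front edge. It looks slightly toward -y of the pad's middle (blade centre about 158, pad about 146 in the crop), so I'll measure the offset.

Run:
```python
from h import *
c=np.load('pics/t2.png.npz')
g=lambda X,Y:(150+X/3.333-.35,130+Y/3.333-.35)
for n,p,z in[('tipL',(131,151),.035),('tipR',(185,149),.035),('padslot',(142,122),.065),('blkL',(85,128),.065),('blkR',(204,115),.065),('railoutL',(62,80),.05),('railoutR',(222,74),.05)]:print(n,p2w(c,g(*p),z).round(4))
```

```text
tipL [0.6084 0.1819 0.035 ]
tipR [0.6087 0.1341 0.035 ]
padslot [0.6296 0.1652 0.065 ]
blkL [0.626  0.2145 0.065 ]
blkR [0.6339 0.1118 0.065 ]
railoutL [0.6706 0.2378 0.05  ]
railoutR [0.6713 0.0978 0.05  ]
```

```bash
python3 -m creep '{"travel":[[0.012,0.004,0],[0.014,0.003,0],[0.014,0.001,0],[0.009,0.001,0],[0,0,0]],"turn":[[0,0,0.003],[0,0,0],[0,0,0],[0,0,0],[0,0,0]],"gripper":[1,1,1,1,1]}'
python3 -m creep '{"travel":[[0,0,0]],"turn":[[0,0,0]],"gripper":[1]}'
```

```text
t: 9.35
tool_pos: [0.5381, 0.1602, 0.2297]
tcp_rot: [-3.14, 0.0, -3.056]
wrist_force: [-0.0, 0.7, -3.6]
grip_width: 0.251
t: 9.45
tool_pos: [0.5381, 0.1603, 0.2295]
tcp_rot: [-3.14, -0.0, -3.056]
wrist_force: [-0.6, 0.4, -3.8]
grip_width: 0.248
```

```bash
python3 -m creep '{"travel":[[0.002,0.001,0.004],[0,0,0.004],[0,0,0.003],[0,0,0.002],[0,0,0.002]],"turn":[[0,0,0],[0,0,0],[0,0,0],[0,0,0],[0,0,0]],"gripper":[1,1,1,1,1]}'
python3 -m creep '{"travel":[[0,0,0.002],[0,0,0.002],[0,0,0.002],[0,0,0.002],[0,0,0.002]],"turn":[[0,0,0],[0,0,0],[0,0,0],[0,0,0],[0,0,0]],"gripper":[1,1,1,1,1]}'
python3 -m creep '{"travel":[[0,0,0.003],[0,0,0.003],[0,0,0.003],[0,0,0],[0,0,0]],"turn":[[0,0,0],[0,0,0],[0,0,0],[0,0,0],[0,0,0]],"gripper":[1,1,1,1,1]}'
python3 -c "
from h import *
print(r.state()['ft_torque'])
snap('top','t3.png');snap('scene','s3.png')
a=cv2.imread('pics/t3.png')[130:230,150:270];b=cv2.imread('pics/s3.png')[140:260,150:290]
o=np.zeros((350,800,3),np.uint8);o[:333,:400]=cv2.resize(a,(400,333),interpolation=cv2.INTER_CUBIC);o[:343,400:]=cv2.resize(b,(400,343),interpolation=cv2.INTER_CUBIC)
cv2.imwrite('pics/c4.png',o)"
```

```text
t: 9.95
tool_pos: [0.5381, 0.1612, 0.2454]
tcp_rot: [-3.14, -0.003, -3.055]
wrist_force: [-0.3, 0.9, -6.6]
grip_width: 0.251
t: 10.45
tool_pos: [0.5363, 0.1609, 0.2549]
tcp_rot: [-3.14, -0.009, -3.055]
wrist_force: [0.2, -0.3, -6.4]
grip_width: 0.253
t: 10.95
tool_pos: [0.5364, 0.1609, 0.265]
tcp_rot: [-3.14, -0.008, -3.055]
wrist_force: [-0.3, 0.1, -6.1]
grip_width: 0.253
[0.0551745  0.12788112 0.02336001]
```

View pics/c4.png

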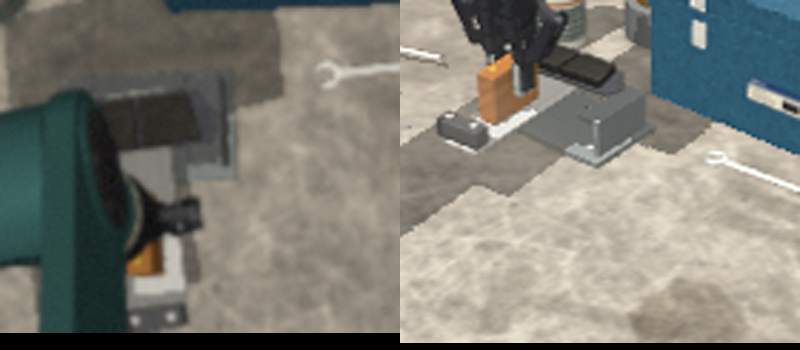

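The pad is carried: the wrist force rose by about 2.7 N, and in the view the pad lies level on the blade above the rails. Next I'll back out gently.

```bash
python3 -m creep '{"travel":[[-0.002,0,0.002],[-0.004,0,0.003],[-0.007,0,0.004],[-0.009,0,0.004],[-0.01,0,0.004]],"turn":[[0,-0.002,0],[0,-0.002,0],[0,-0.002,0],[0,-0.002,0],[0,0,0]],"gripper":[1,1,1,1,1]}'
python3 -m creep '{"travel":[[-0.01,0,0.004],[-0.01,0,0.004],[-0.01,0,0.004],[-0.01,0,0.003],[-0.01,0,0.002]],"turn":[[0,0,-0.004],[0,0,-0.006],[0,0,-0.006],[0,0,-0.006],[0,0,-0.006]],"gripper":[1,1,1,1,1]}'
python3 -m creep '{"travel":[[-0.008,-0.002,0],[-0.006,-0.005,0],[-0.004,-0.008,0],[-0.002,-0.011,0],[0,-0.013,0]],"turn":[[0,0,-0.006],[0,0,-0.006],[0,0,-0.006],[0,0,-0.006],[0,0,-0.006]],"gripper":[1,1,1,1,1]}'
```

```text
t: 11.55
tool_pos: [0.5025, 0.1608, 0.2826]
tcp_rot: [-3.139, -0.0, -3.056]
wrist_force: [0.1, -0.1, -7.4]
grip_width: 0.249
t: 12.05
tool_pos: [0.4467, 0.1608, 0.3019]
tcp_rot: [-3.139, -0.0, -3.086]
wrist_force: [0.0, 0.5, -6.3]
grip_width: 0.247
t: 12.55
tool_pos: [0.4231, 0.12, 0.3021]
tcp_rot: [-3.139, -0.0, -3.116]
wrist_force: [-0.1, 0.4, -6.1]
grip_width: 0.251
```

```bash
for i in 1 2; do python3 -m creep '{"travel":[[0,-0.015,0],[0,-0.015,0],[0,-0.015,0],[0,-0.015,0],[0,-0.015,0]],"turn":[[0,0,-0.002],[0,0,-0.002],[0,0,-0.002],[0,0,-0.002],[0,0,-0.002]],"gripper":[1,1,1,1,1]}'; done
for i in 1 2; do python3 -m creep '{"travel":[[0,-0.015,0],[0,-0.015,0],[0,-0.015,0],[0,-0.015,0],[0,-0.015,0]],"turn":[[0,0,0],[0,0,0],[0,0,0],[0,0,0],[0,0,0]],"gripper":[1,1,1,1,1]}'; done
```

```text
t: 13.05
tool_pos: [0.4238, 0.0379, 0.3019]
tcp_rot: [-3.137, 0.001, -3.129]
wrist_force: [0.1, -0.5, -6.0]
grip_width: 0.245
t: 13.55
tool_pos: [0.4238, -0.0453, 0.3018]
tcp_rot: [-3.135, 0.003, 3.14]
wrist_force: [0.1, -0.7, -5.9]
grip_width: 0.25
t: 14.05
tool_pos: [0.4229, -0.1286, 0.3015]
tcp_rot: [-3.133, 0.004, 3.135]
wrist_force: [0.2, -0.4, -5.6]
grip_width: 0.251
t: 14.55
tool_pos: [0.4208, -0.212, 0.3011]
tcp_rot: [-3.131, 0.003, 3.13]
wrist_force: [0.3, -0.4, -7.6]
grip_width: 0.246
```

```bash
python3 -m creep '{"travel":[[0,-0.013,0],[0,-0.012,0],[0,-0.011,0],[0,-0.01,0],[0,-0.008,0]],"turn":[[0.002,0.001,0.003],[0.002,0.001,0.003],[0.002,0.001,0.003],[0.002,0,0.003],[0.002,0,0.003]],"gripper":[1,1,1,1,1]}'
python3 -m creep '{"travel":[[0,-0.006,0],[0,-0.004,0],[0,-0.002,0],[0,0,0],[0,0,0]],"turn":[[0,0,0],[0,0,0],[0,0,0],[0,0,0],[0,0,0]],"gripper":[1,1,1,1,1]}'
python3 -c "
from h import *
print(r.state()['tcp_rot'])
snap('top','t4.png');snap('scene','s4.png')
a=cv2.imread('pics/t4.png')[130:230,290:410];b=cv2.imread('pics/s4.png')[160:300,240:400]
o=np.zeros((350,800,3),np.uint8);o[:333,:400]=cv2.resize(a,(400,333),interpolation=cv2.INTER_CUBIC);o[:350,400:]=cv2.resize(b,(400,350),interpolation=cv2.INTER_CUBIC)
cv2.imwrite('pics/c5.png',o)"
```

```text
t: 15.05
tool_pos: [0.4196, -0.2725, 0.3006]
tcp_rot: [-3.141, -0.0, -3.14]
wrist_force: [0.2, 0.4, -6.6]
grip_width: 0.249
t: 15.55
tool_pos: [0.4197, -0.2857, 0.3004]
tcp_rot: [-3.141, -0.0, -3.14]
wrist_force: [0.4, 0.4, -6.2]
grip_width: 0.243
[-3.14142830e+00 -2.98713401e-04 -3.13981196e+00]
```

View pics/c5.png

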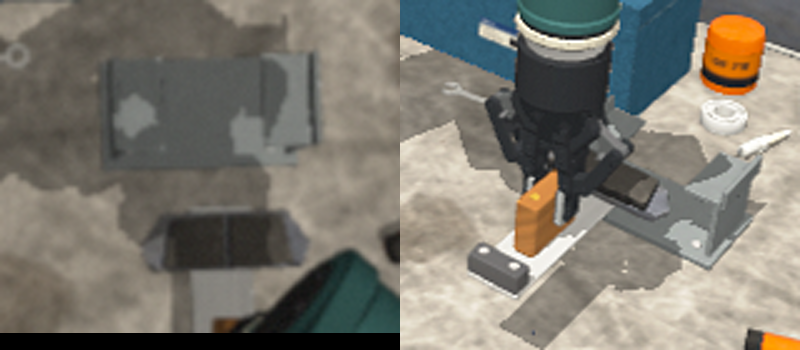

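Run:
```python
from h import *
c=np.load('pics/t4.png.npz')
g=lambda X,Y:(290+X/3.333-.35,130+Y/3.333-.35)
for n,p,z in[('slot',(228,240),.1217),('blkL',(166,218),.1217),('blkR',(284,212),.1217),('blkLb',(163,270),.1217),('blkRb',(301,262),.1217),('tipL',(144,255),.1127),('tipR',(308,245),.1127),('bladeL',(193,295),.107),('bladeR',(254,295),.107),
('chL',(106,60),.09),('chR',(318,54),.09),('chLf',(108,158),.09),('chRf',(321,145),.09),('baseLf',(104,168),.008),('baseRf',(297,165),.008),('padback',(228,207),.1127),('padfront',(228,268),.1217)]:print(n,p2w(c,g(*p),z)[:2].round(4))
```

```text
slot [ 0.5135 -0.2888]
blkL [ 0.5324 -0.2403]
blkR [ 0.5345 -0.3339]
blkLb [ 0.491  -0.2364]
blkRb [ 0.4943 -0.3457]
tipL [ 0.5036 -0.223 ]
tipR [ 0.508  -0.3541]
bladeL [ 0.4703 -0.2621]
bladeR [ 0.469  -0.3109]
chL [ 0.6666 -0.2004]
chR [ 0.6658 -0.3744]
chLf [ 0.5851 -0.1993]
chRf [ 0.5905 -0.3739]
baseLf [ 0.5844 -0.2049]
baseRf [ 0.5819 -0.3747]
padback [ 0.5403 -0.2916]
padfront [ 0.4911 -0.288 ]
```

```bash
python3 -m creep '{"travel":[[0.003,0.001,0],[0.006,0,0],[0.009,0,0],[0.011,0,0],[0.012,0,0]],"turn":[[0,0,-0.003],[0,0,-0.003],[0,0,-0.003],[0,0,-0.003],[0,0,-0.003]],"gripper":[1,1,1,1,1]}'
python3 -m creep '{"travel":[[0.012,0,0],[0.012,0,0],[0.011,0,0],[0.009,0,0],[0.007,0,0]],"turn":[[0,0,0],[0,0,0],[0,0,0],[0,0,0],[0,0,0]],"gripper":[1,1,1,1,1]}'
python3 -m creep '{"travel":[[0.005,0,0],[0.003,0,0],[0,0,0],[0,0,0]],"turn":[[0,0,0],[0,0,0],[0,0,0],[0,0,0]],"gripper":[1,1,1,1]}'
```

```text
t: 16.15
tool_pos: [0.4629, -0.2835, 0.3004]
tcp_rot: [3.141, -0.001, 3.127]
wrist_force: [-0.6, -0.3, -7.1]
grip_width: 0.25
t: 16.65
tool_pos: [0.5207, -0.2834, 0.3001]
tcp_rot: [3.141, 0.0, 3.128]
wrist_force: [-1.1, -0.3, -7.3]
grip_width: 0.249
t: 17.05
tool_pos: [0.5299, -0.2833, 0.2996]
tcp_rot: [3.141, -0.001, 3.129]
wrist_force: [-0.4, 0.4, -6.9]
grip_width: 0.252
```

```bash
python3 -m creep '{"travel":[[0.003,0,-0.002],[0.002,0,-0.004],[0,0,-0.004],[0,0,-0.004],[0,0,-0.004]],"turn":[[0,0,0],[0,0,0],[0,0,0],[0,0,0],[0,0,0]],"gripper":[1,1,1,1,1]}'
python3 -m creep '{"travel":[[0,0,-0.003],[0,0,-0.002],[0,0,-0.001],[0,0,0],[0,0,0]],"turn":[[0,0,0],[0,0,0],[0,0,0],[0,0,0],[0,0,0]],"gripper":[1,1,1,1,1]}'
python3 -c "
from h import *
snap('top','t5.png');snap('scene','s5.png')
a=cv2.imread('pics/t5.png')[130:230,290:410];b=cv2.imread('pics/s5.png')[160:300,260:420]
o=np.zeros((350,800,3),np.uint8);o[:333,:400]=cv2.resize(a,(400,333),interpolation=cv2.INTER_CUBIC);o[:350,400:]=cv2.resize(b,(400,350),interpolation=cv2.INTER_CUBIC)
cv2.imwrite('pics/c6.png',o)"
```

```text
t: 17.55
tool_pos: [0.5343, -0.2835, 0.2806]
tcp_rot: [3.141, -0.001, 3.128]
wrist_force: [-1.0, 0.1, -6.0]
grip_width: 0.251
t: 18.05
tool_pos: [0.5339, -0.2833, 0.2729]
tcp_rot: [3.14, -0.003, 3.128]
wrist_force: [0.0, 0.3, -6.7]
grip_width: 0.248
```

View pics/c6.png

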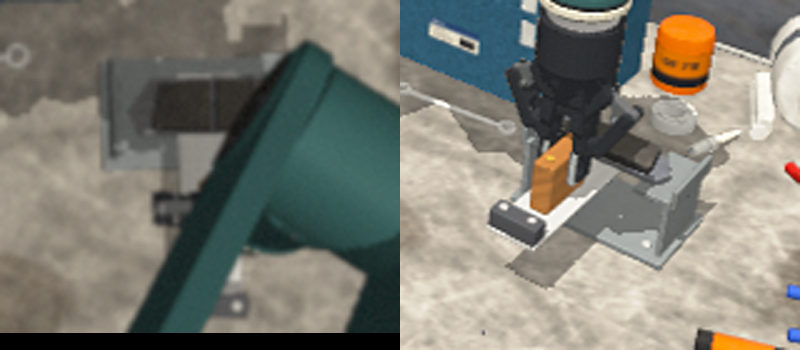

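The pad hovers between the cheeks, with its left tip at about (130,103) and slot at about (213,103) in the crop. I'll check the centring before setting it down.

Run:
```python
from h import *
c=np.load('pics/t5.png.npz')
g=lambda X,Y:(290+X/3.333-.35,130+Y/3.333-.35)
for n,p,z in[('slot',(213,103),.0942),('tipL',(130,103),.0852),('front',(200,132),.0942),('back',(200,77),.0852),('chL',(105,60),.09),('chLf',(107,158),.09),('blkLback',(157,83),.0942),('blkLfront',(150,132),.0942),('baseLf',(103,168),.008)]:print(n,p2w(c,g(*p),z)[:2].round(4))
```

```text
slot [ 0.6274 -0.2862]
tipL [ 0.6308 -0.2196]
front [ 0.6038 -0.2748]
back [ 0.6507 -0.2781]
chL [ 0.6666 -0.1995]
chLf [ 0.5851 -0.1985]
blkLback [ 0.6454 -0.2411]
blkLfront [ 0.6051 -0.2339]
baseLf [ 0.5844 -0.204 ]
```

```bash
python3 -m creep '{"travel":[[0,0,-0.002],[0,0,-0.002],[0,0,-0.002],[0,0,-0.002],[0,0,-0.002]],"turn":[[0,0,0],[0,0,0],[0,0,0],[0,0,0],[0,0,0]],"gripper":[1,1,1,1,1]}'
python3 -m creep '{"travel":[[0,0,-0.003],[0,0,-0.004],[0,0,-0.003],[0,0,0],[0,0,0]],"turn":[[0,0,0],[0,0,0],[0,0,0],[0,0,0],[0,0,0]],"gripper":[1,1,1,1,1]}'
```

```text
t: 18.65
tool_pos: [0.5351, -0.284, 0.2642]
tcp_rot: [-3.14, 0.002, 3.128]
wrist_force: [0.1, 0.0, -3.8]
grip_width: 0.245
t: 19.15
tool_pos: [0.5353, -0.2842, 0.2532]
tcp_rot: [-3.14, 0.002, 3.128]
wrist_force: [0.8, 0.0, -4.0]
grip_width: 0.245
```

```bash
python3 -m creep '{"travel":[[-0.008,0,0],[-0.012,0,0],[-0.016,0,0],[-0.016,0,0],[-0.016,0,0]],"turn":[[0,0,0],[0,0,0],[0,0,0],[0,0,0],[0,0,0]],"gripper":[1,1,1,1,1]}'
python3 -m creep '{"travel":[[-0.016,0,0],[-0.016,0,0],[-0.016,0,0],[-0.01,0,0],[0,0,0]],"turn":[[0,0,0],[0,0,0],[0,0,0],[0,0,0],[0,0,0]],"gripper":[1,1,1,1,1]}'
python3 -m creep '{"travel":[[0,0,-0.014],[0,0,-0.015],[0,0,-0.01],[0,0,0],[0,0,0]],"turn":[[0,0,0],[0,0,0],[0,0,0],[0,0,0],[0,0,0]],"gripper":[1,1,1,1,1]}'
```

```text
t: 19.65
tool_pos: [0.4639, -0.284, 0.2537]
tcp_rot: [-3.139, 0.004, 3.129]
wrist_force: [-0.8, 0.3, -3.2]
grip_width: 0.243
t: 20.15
tool_pos: [0.3969, -0.2822, 0.2545]
tcp_rot: [-3.141, 0.001, 3.127]
wrist_force: [-0.3, 0.3, -4.1]
grip_width: 0.251
t: 20.65
tool_pos: [0.3985, -0.2835, 0.2159]
tcp_rot: [-3.137, 0.006, 3.126]
wrist_force: [0.8, 0.1, -3.0]
grip_width: 0.248
```

```bash
python3 -m creep '{"travel":[[0,0,-0.006],[0,0,-0.004],[0,0,-0.002],[0,0,0],[0,0,0]],"turn":[[0.004,0.006,0],[0,0,0],[0,0,0],[0,0,0],[0,0,0]],"gripper":[1,1,1,1,1]}'
python3 -m creep '{"travel":[[0,0,-0.002],[0,0,-0.002],[0,0,0],[0,0,0]],"turn":[[0,0,0],[0,0,0],[0,0,0],[0,0,0]],"gripper":[1,1,1,1]}'
```

```text
t: 21.15
tool_pos: [0.3996, -0.284, 0.2041]
tcp_rot: [-3.139, 0.001, 3.127]
wrist_force: [0.9, 0.3, -3.8]
grip_width: 0.246
t: 21.55
tool_pos: [0.3996, -0.2841, 0.2]
tcp_rot: [-3.139, 0.001, 3.127]
wrist_force: [-0.5, 0.2, -3.1]
grip_width: 0.252
```

```bash
python3 -m creep '{"travel":[[0,0,-0.001],[0,0,-0.001],[0,0,-0.001],[0,0,0]],"turn":[[0,0,0],[0,0,0],[0,0,0],[0,0,0]],"gripper":[1,1,1,1]}'
```

```text
t: 21.95
tool_pos: [0.3996, -0.2842, 0.1992]
tcp_rot: [-3.138, 0.002, 3.126]
wrist_force: [-0.3, 0.1, -3.4]
grip_width: 0.251
```

```bash
python3 -m creep '{"travel":[[0,0,-0.002],[0,0,-0.002],[0,0,0],[0,0,0]],"turn":[[0,0,0],[0,0,0],[0,0,0],[0,0,0]],"gripper":[1,1,1,1]}'
```

```text
t: 22.35
tool_pos: [0.3998, -0.2845, 0.1996]
tcp_rot: [-3.136, 0.004, 3.126]
wrist_force: [-0.6, 0.4, -3.0]
grip_width: 0.244
```

```bash
python3 -m creep '{"travel":[[0,0,0],[0,0,0],[0,0,0],[0,0,0],[0,0,0]],"turn":[[0,0,0],[0,0,0],[0,0,0],[0,0,0],[0,0,0]],"gripper":[-0.2,-0.5,-1,-1,-1]}'
python3 -m creep '{"travel":[[0,0,0],[0,0,0],[0,0,0.01],[0,0,0.02],[0,0,0.03]],"turn":[[0,0,0],[0,0,0],[0,0,0],[0,0,0],[0,0,0]],"gripper":[-1,-1,-1,-1,-1]}'
python3 -m creep '{"travel":[[0,0,0.03],[0,0,0.03],[-0.01,0.03,0.03],[0,0.04,0.03],[0,0.04,0]],"turn":[[0,0,0],[0,0,0],[0,0,0],[0,0,0],[0,0,0]],"gripper":[-1,-1,-1,-1,-1]}'
python3 -m creep '{"travel":[[0,0.045,0],[0,0.045,0],[0,0.045,0],[0,0.04,0],[0,0,0]],"turn":[[0,0,0],[0,0,0],[0,0,0],[0,0,0],[0,0,0]],"gripper":[-1,-1,-1,-1,-1]}'
python3 -c "
from h import *
snap('top','t6.png');snap('scene','s6.png')
a=cv2.imread('pics/t6.png')[130:265,290:410];b=cv2.imread('pics/s6.png')[180:320,230:400]
o=np.zeros((450,800,3),np.uint8);o[:,:400]=cv2.resize(a,(400,450),interpolation=cv2.INTER_CUBIC);o[:329,400:]=cv2.resize(b,(400,329),interpolation=cv2.INTER_CUBIC)
cv2.imwrite('pics/c7.png',o)"
```

```text
t: 22.85
tool_pos: [0.4002, -0.285, 0.1991]
tcp_rot: [-3.136, 0.005, 3.126]
wrist_force: [-0.1, 0.4, -0.7]
grip_width: 1.002
t: 23.35
tool_pos: [0.3987, -0.2837, 0.2582]
tcp_rot: [3.142, -0.002, 3.126]
wrist_force: [-0.2, 0.5, 0.1]
grip_width: 0.999
t: 23.85
tool_pos: [0.3897, -0.1756, 0.3902]
tcp_rot: [-3.133, 0.009, 3.12]
wrist_force: [1.4, -0.2, -0.9]
grip_width: 1.003
t: 24.35
tool_pos: [0.3864, 0.0091, 0.3961]
tcp_rot: [-3.132, 0.018, 3.121]
wrist_force: [0.7, -0.2, 0.1]
grip_width: 1.001
```

View pics/c7.png

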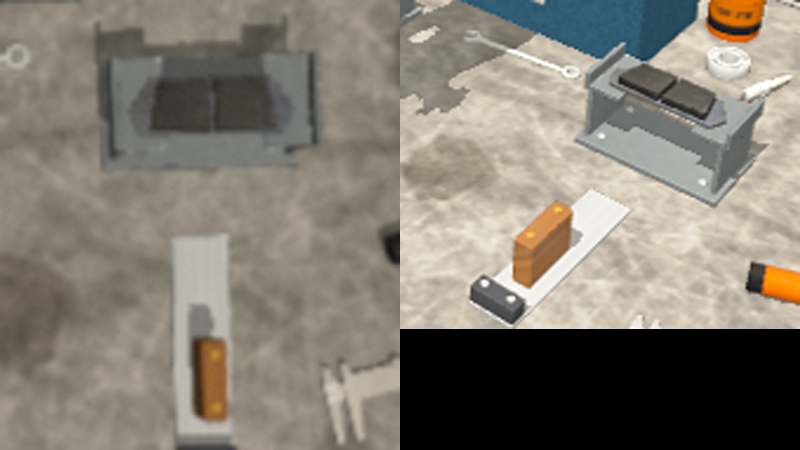

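The pad sits squarely on both rails: tips at about (130,103) and (292,105), midpoint 211, against a cheek midpoint of 211. The paddle lies flat in front, clear of the stand. The arm is clear, so I'm handing in.

```bash
python3 -m creep '{"travel":[[0,0,0],[0,0,0],[0,0,0]],"turn":[[0,0,0],[0,0,0],[0,0,0]],"gripper":[-1,-1,-1]}'
python3 - <<'E'
from h import *
c=np.load('pics/t6.png.npz')
g=lambda X,Y:(290+X/3.333-.35,130+Y/3.333-.35)
for n,p,z in[('slot',(212,104),.09),('tipL',(130,103),.081),('tipR',(292,105),.081),('front',(205,132),.09),('back',(205,75),.081)]:print(n,p2w(c,g(*p),z)[:2].round(4))
print(r.state()['joint_velocities'].round(3)); print(r.sign_off())
E
```

```text
t: 24.75
tool_pos: [0.3876, 0.0032, 0.3966]
tcp_rot: [-3.129, 0.02, 3.116]
wrist_force: [0.5, -0.0, -0.8]
grip_width: 0.993
slot [ 0.6272 -0.2862]
tipL [ 0.6314 -0.2201]
tipR [ 0.6255 -0.3538]
front [ 0.6042 -0.2796]
back [ 0.6529 -0.2831]
[-0.026  0.002 -0.004 -0.004  0.002 -0.005]
the job is handed in; nothing more can be done
None
```

I took the pad off the low stand on the paddle's blade, carried it level to the cheek stand, and lowered it onto the rails. I then drew the paddle out, laid it flat on the bench and handed in at about 25 s. I saw no sign of the gripper touching the pad. The hand-in itself reports no verdict.

- **Pad position:** in the last top view its centre is at about (0.628, -0.287). The seat, which I measured by wrist camera, is at (0.629, -0.288), so it is within about 3 mm along and across the rails. It looks flat and about 0.04 rad off square, well inside the 0.2 rad limit.
- **Paddle:** it lies flat and released, with its tip about 6 cm in front of the cheek stand's base. The arm stands clear of everything.
- **Disagreements:** around the low stand, the wrist and top cameras differed by up to about 6 mm across the rails, so I set the blade from the offset between blade and pad seen in one picture. When setting the paddle down I felt no clear contact force, and released it with an estimated gap under 1 mm. I judged flatness by eye only.

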